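Nip up the ink-jar caps and set the stripped ones aside

TASK

Check the four ink jars in the slanted rack: give every cap a gentle clockwise twist; a sound one comes up tight within thirty degrees, and must not be forced. A cap that just keeps turning well past that has a stripped thread: lift that jar out and set it down gently, upright, on the floor of the rework tray. Leave the sound jars in the rack with their caps tight, and do not disturb the other things about.

Things in the scene. Friction and masses are not known exactly. Their poses are not given: they have to be found in the camera images.
- rack: fixed plywood ink rack, 355 mm along y, 110 along x. Origin on the table, 36 mm under the middle of its pocket floor; z up, y along the row. Floor tipped 25 degrees about y: its contents lean to its +x, its front, away from the robot. Five 59 mm square pockets in a row at y = -136, -68, 0, 68, 136 mm; front wall 34, dividers 32, back wall 46 mm high along the lean. Four jars and a pot stand in them in any order.
- tray: grey plastic rework tray, fixed, open on top: 240 x 240 mm outside, 45 mm tall, walls and floor 5 mm. Origin at the centre of its underside; x and y along its sides. An ink tin already stands in it.
- cap_a_mid (a point): centre (half-way up) of the black ribbed screw cap of jar_a: 42 mm across, 24 mm tall, with a dab of dried ink on top from the middle to the rim along the point's x. z points up the jar's axis; the point turns with the cap.
- jar_a: white square ink jar in the rack, 99 mm tall with its cap, 0.2-0.4 kg: body 56 x 56 mm and 64 mm tall, then a round shoulder, the cap from 75 to 99 mm. Origin at the centre of its underside, z up its axis, x and y along its sides. In its pocket it has 1.5 mm play a side and turns at most 3 degrees. All four jars look alike.
- cap_a (a joint): clockwise (tightening) turn of this cap on its jar, seen from above the cap; starts at 0 to 0.25 rad; turns with 0.1 N m. A sound cap comes tight at 0.50, then resists like a stiff spring (50 N m/rad), back to 0.50 when let go; over about 2.5 N m is forcing it. A stripped cap turns on past 0.50 as easily, without end: past 0.60 it is surely stripped. Caps cannot come off.
- cap_b_mid (a point): centre (half-way up) of the black ribbed screw cap of jar_b: 42 mm across, 24 mm tall, with a dab of dried ink on top from the middle to the rim along the point's x. z points up the jar's axis; the point turns with the cap.
- jar_b: white square ink jar in the rack, 99 mm tall with its cap, 0.2-0.4 kg: body 56 x 56 mm and 64 mm tall, then a round shoulder, the cap from 75 to 99 mm. Origin at the centre of its underside, z up its axis, x and y along its sides. In its pocket it has 1.5 mm play a side and turns at most 3 degrees. All four jars look alike.
- cap_b (a joint): clockwise (tightening) turn of this cap on its jar, seen from above the cap; starts at 0 to 0.25 rad; turns with 0.1 N m. A sound cap comes tight at 0.50, then resists like a stiff spring (50 N m/rad), back to 0.50 when let go; over about 2.5 N m is forcing it. A stripped cap turns on past 0.50 as easily, without end: past 0.60 it is surely stripped. Caps cannot come off.
- cap_c_mid (a point): centre (half-way up) of the black ribbed screw cap of jar_c: 42 mm across, 24 mm tall, with a dab of dried ink on top from the middle to the rim along the point's x. z points up the jar's axis; the point turns with the cap.
- jar_c: white square ink jar in the rack, 99 mm tall with its cap, 0.2-0.4 kg: body 56 x 56 mm and 64 mm tall, then a round shoulder, the cap from 75 to 99 mm. Origin at the centre of its underside, z up its axis, x and y along its sides. In its pocket it has 1.5 mm play a side and turns at most 3 degrees. All four jars look alike.
- cap_c (a joint): clockwise (tightening) turn of this cap on its jar, seen from above the cap; starts at 0 to 0.25 rad; turns with 0.1 N m. A sound cap comes tight at 0.50, then resists like a stiff spring (50 N m/rad), back to 0.50 when let go; over about 2.5 N m is forcing it. A stripped cap turns on past 0.50 as easily, without end: past 0.60 it is surely stripped. Caps cannot come off.
- cap_d_mid (a point): centre (half-way up) of the black ribbed screw cap of jar_d: 42 mm across, 24 mm tall, with a dab of dried ink on top from the middle to the rim along the point's x. z points up the jar's axis; the point turns with the cap.
- jar_d: white square ink jar in the rack, 99 mm tall with its cap, 0.2-0.4 kg: body 56 x 56 mm and 64 mm tall, then a round shoulder, the cap from 75 to 99 mm. Origin at the centre of its underside, z up its axis, x and y along its sides. In its pocket it has 1.5 mm play a side and turns at most 3 degrees. All four jars look alike.
- cap_d (a joint): clockwise (tightening) turn of this cap on its jar, seen from above the cap; starts at 0 to 0.25 rad; turns with 0.1 N m. A sound cap comes tight at 0.50, then resists like a stiff spring (50 N m/rad), back to 0.50 when let go; over about 2.5 N m is forcing it. A stripped cap turns on past 0.50 as easily, without end: past 0.60 it is surely stripped. Caps cannot come off.
- pot: aluminium tin 54 mm across and 78 mm tall holding brushes and palette knives (130 mm tall in all), standing in one of the rack's five pockets, leaning with the jars. Origin at the centre of its underside, z up its axis. A bystander: leave it be.
- tin: round steel ink tin, 75 mm across and 53 mm tall, already standing upright somewhere in the tray. Origin at the centre of its underside. A bystander: leave it be.
- spray: spray bottle, 60 mm across at the foot and 225 mm tall, standing between the rack and the tray; its trigger head reaches 55 mm out from the axis along its -x. Origin at the centre of its underside. A bystander.
- brayer: ink roller lying on the table: black roller 44 mm across and 90 mm long (along y) at the origin, yoke 115 mm wide, handle reaching 185 mm along +x, 50 mm tall. Origin on the table below the roller's centre. A bystander.
- tube_a: aluminium ink tube lying on the table, 160 mm long from -65 mm (crimped tail) to +96 mm (black cap) along x, 44 mm wide, 36 mm tall. Origin on the table. A bystander.
- tube_b: a second ink tube like tube_a. A bystander.
- knife: palette knife lying on the table, 235 mm long along x (handle to -x), 24 mm wide, 14 mm tall. Origin on the table. A bystander.
Mind the look-alikes: they are no part of the job. Leave any turquoise look-alike of the jar_b alone.

How it is judged:
At the end, for the whole second after the job is handed in: Two jars have stripped caps. Sound jar: still in its pocket, cap within 12 mm of its start and turned to 0.45-0.57 rad. Stripped jar: cap turned past 0.57 rad, upright within 0.10 rad on the tray floor, cap centre within 95 mm of the tray middle along each side. All released (((value of joint cap_a between 0.45 and 0.57 rad and distance of cap_a_mid from where it was at the start of the episode below 0.012 m) or (value of joint cap_a above 0.57 rad and angle between cap_a_mid's own z axis and vertical below 0.1 rad and x of cap_a_mid in the frame of tray between -0.095 and 0.095 m and y of cap_a_mid in the frame of tray between -0.095 and 0.095 m and z of cap_a_mid in the frame of tray between 0.086 and 0.098 m)) and ((value of joint cap_b between 0.45 and 0.57 rad and distance of cap_b_mid from where it was at the start of the episode below 0.012 m) or (value of joint cap_b above 0.57 rad and angle between cap_b_mid's own z axis and vertical below 0.1 rad and x of cap_b_mid in the frame of tray between -0.095 and 0.095 m and y of cap_b_mid in the frame of tray between -0.095 and 0.095 m and z of cap_b_mid in the frame of tray between 0.086 and 0.098 m)) and ((value of joint cap_c between 0.45 and 0.57 rad and distance of cap_c_mid from where it was at the start of the episode below 0.012 m) or (value of joint cap_c above 0.57 rad and angle between cap_c_mid's own z axis and vertical below 0.1 rad and x of cap_c_mid in the frame of tray between -0.095 and 0.095 m and y of cap_c_mid in the frame of tray between -0.095 and 0.095 m and z of cap_c_mid in the frame of tray between 0.086 and 0.098 m)) and ((value of joint cap_d between 0.45 and 0.57 rad and distance of cap_d_mid from where it was at the start of the episode below 0.012 m) or (value of joint cap_d above 0.57 rad and angle between cap_d_mid's own z axis and vertical below 0.1 rad and x of cap_d_mid in the frame of tray between -0.095 and 0.095 m and y of cap_d_mid in the frame of tray between -0.095 and 0.095 m and z of cap_d_mid in the frame of tray between 0.086 and 0.098 m)) and value of joint any of cap_b, cap_c, cap_d above 0.57 rad and value of joint any of cap_a, cap_c, cap_d above 0.57 rad and value of joint any of cap_a, cap_b, cap_d above 0.57 rad and value of joint any of cap_a, cap_b, cap_c above 0.57 rad); the robot touches nothing.
It fails at once if a bystander (pot, tin, spray bottle, roller, tube or knife) is pushed more than 25 mm from its place (distance of any of pot, tin, spray, brayer, tube_a, tube_b, knife from where it was at the start of the episode above 0.025 m).
It fails at once if a cap is wrenched or a jar shoved so hard that the rack takes over 100 N (contact force between anything else and rack above 100 N).
It fails at once if a jar drops or slams into the tray (faster than 0.4 m/s within 45 mm of its floor) ((linear speed of jar_a above 0.4 m/s and z of jar_a in the frame of tray below 0.05 m and x of jar_a in the frame of tray between -0.115 and 0.115 m and y of jar_a in the frame of tray between -0.115 and 0.115 m) or (linear speed of jar_b above 0.4 m/s and z of jar_b in the frame of tray below 0.05 m and x of jar_b in the frame of tray between -0.115 and 0.115 m and y of jar_b in the frame of tray between -0.115 and 0.115 m) or (linear speed of jar_c above 0.4 m/s and z of jar_c in the frame of tray below 0.05 m and x of jar_c in the frame of tray between -0.115 and 0.115 m and y of jar_c in the frame of tray between -0.115 and 0.115 m) or (linear speed of jar_d above 0.4 m/s and z of jar_d in the frame of tray below 0.05 m and x of jar_d in the frame of tray between -0.115 and 0.115 m and y of jar_d in the frame of tray between -0.115 and 0.115 m)).
It also fails if it takes over 72 s, if anything falls off the work surface, if the arm or the gripper's body presses on something with over 40 N, if the wrist force passes 120 N, or if a joint passes its speed limit or range.

ROBOT

A 7-joint arm with a two-finger parallel gripper is mounted at the origin on the work surface. World frame = base frame: x ahead of the robot, y to its left, z up, the work surface at z = 0. Lengths are in m, angles in rad, forces in N, time in s.
With the tool pointing down it reaches from about 0.4 to 0.9 m from the base axis. Payload 5.5 kg.
Tool frame: the origin (TCP) lies midway between the tips of the shut fingers; the grasp point (between the pads) lies 19 mm behind it; z points along the fingers, y is the line along which they close (so a half turn about z gives the same grasp; the last joint's range is limited). The gripper opens to 92 mm and grips with 3 to 60 N. Pads are 19 mm wide; open, the fingers measure 130 mm over their backs; the gripper's body (75 mm by 190 mm) begins 47 mm behind the grasp point.
Start: joints at [1.497, 0.501, -0.427, 1.55, 0.221, 1.138, -0.21], TCP at [0.215, -0.613, 0.227] pointing down, gripper open.
Joint ranges: [-2.88, 2.88], [-0.31, 2.03], [-1.54, 1.56], [0.2, 2.42], [-1.41, 4.55], [0.19, 2.02], [-2.57, 2.57]. Speed limits (rad/s): [2.57, 2.57, 3.14, 3.14, 3.14, 3.14, 3.14].

INTERFACE

Orientations are given as a rotation vector (axis times angle).
In Python, from station import goto, move_l, move_j, ungrasp, gripper_close, pause, inverse_kinematics, state, read_camera, MotionError, finish_job gives the robot as it stands. Calls block until the motion is done:
- goto(position, orientation): joint-space move of the TCP to a pose.
- move_l(position, rotation=None, feed=0.15, guard=None): straight line of the TCP; rotation=None keeps the orientation; feed is the mean speed in m/s. With guard (N) it stops when the force on the tool has changed by that much, and returns True; else False.
- move_j(angles): joint-space move.
- ungrasp() and gripper_close(squeeze=None): open the fingers fully, or close them until they stop; squeeze is the grip in N (None keeps the last).
- pause(seconds).
- inverse_kinematics(position, orientation): joint angles nearest the present ones, or None.
- state(): the state.
- read_camera(name): name is "side" or "top" or "wrist"; returns a dict with "pixels" (420x560x3 uint8, red, green, blue), "fx", "fy", "cx", "cy" (pixels), "eye" and "orientation" of the camera in the world. Camera axes: x right, y up, looking along -z (the intrinsics and any distortion apply to the point x, -y, -z); pixel columns grow to the right and rows downward; lengths in m; the calibration is good to about 2 mm. A picture is of the moment at which its call begins. There is no depth.
A pose or a line that the arm cannot do raises MotionError and nothing moves.
- finish_job(): hands the job in; it is judged then, once.
The state is a dict: "clock": time; "qpos": joint angles; "dq": joint speeds; "joint_efforts": joint torques, N m; "ee_pos": TCP position; "ee_rot": TCP orientation; "force": force on the tool from outside, world axes, zero at the start; "moment": the same for the moment, N m; "grip_width": opening from 0.0 (shut) to 1.0 (fully open); "grip_force": force on a finger pad.
Only numpy, scipy, OpenCV 4.12 (cv2) and the standard library are available. Lean on these libraries where they do the work, as an engineer would, in place of code of your own. Each camera call takes 0.05 s, during which the arm holds its last target. There are 200 camera calls.

## Working session

There is one attempt and no reset: what is moved stays moved. The work goes in short steps, each a Python script; the robot and the scene stay as the last script left them, time stands still between calls to the robot, and variables do not carry over. Pictures are saved under pics/ and viewed, at most 10 in all, crops included, and the job is handed in when it is done.

```bash
mkdir -p pics; ls
python3 - <<'E'
from station import *
import cv2
for n in ("top","side"):
    c=read_camera(n); cv2.imwrite(f"pics/{n}0.png",c["pixels"][:,:,::-1])
    print(n,{k:v for k,v in c.items() if k!="pixels"})
print(state())
E
```

```text
pics
top {'fx': 510.24409577362536, 'fy': 510.24409577362536, 'cx': 280.9690452564929, 'cy': 216.1687943473989, 'eye': array([0.37799005, 0.00705646, 1.21277451]), 'orientation': array([ 0.0932975 , -0.1278498 , -1.57857216])}
side {'fx': 411.74869638069646, 'fy': 411.74869638069646, 'cx': 276.5366479808771, 'cy': 219.71606593199277, 'eye': array([0.4144276 , 0.9022918 , 0.60277191]), 'orientation': array([ 0.1044894 , -1.51292832, -2.61434031])}
{'clock': 0.1, 'qpos': array([ 1.49717511,  0.50178587, -0.42682702,  1.55135036,  0.22081219,
        1.13827918, -0.21032529]), 'dq': array([-2.36517825e-05, -2.04633318e-03,  1.89591350e-04, -2.69793197e-03,
       -7.15978248e-04,  1.63918258e-04,  4.92645352e-04]), 'joint_efforts': array([-1.09871908e-02, -5.67870283e+01, -5.83822355e+00, -2.79911810e+01,
       -6.89984299e-02,  2.41309544e-02,  4.03175613e-05]), 'ee_pos': array([ 0.21458284, -0.61288994,  0.22576182]), 'ee_rot': array([-3.09540908e+00, -5.26358351e-01,  3.53485430e-04]), 'force': array([ 0.18482765, -0.02105385,  0.77998223]), 'moment': array([-0.03840284, -0.03781105,  0.02281522]), 'grip_force': 0.0, 'grip_width': 1.001614144667192}
```

View pics/top0.png

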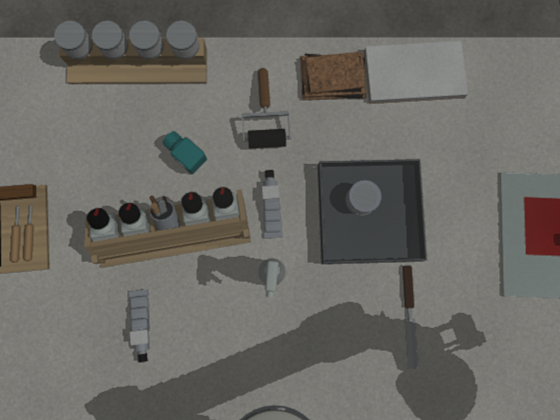

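View pics/side0.png

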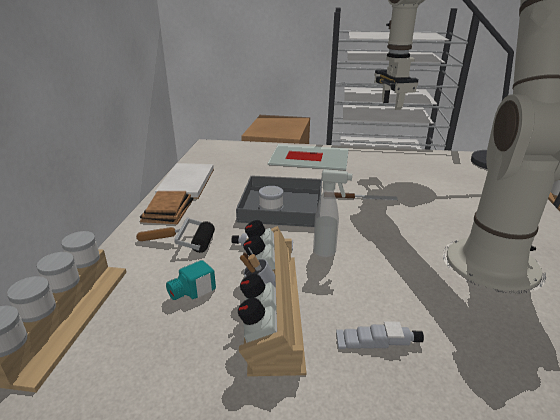

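The top view shows the rack at left, with caps near px (97,219), (130,213), (192,203) and (222,198) and the pot at (163,213). The tray is at (371,211) with the tin at (363,197), and the spray bottle is at (272,275). The side view shows caps at (252,312), (252,286), (253,246) and (255,229). The lean goes away from the robot.

```bash
cat > h.py <<'E'
import numpy as np, cv2
from scipy.spatial.transform import Rotation as R
from station import *
def ray(c,px):
    d=np.array([(px[0]-c["cx"])/c["fx"],-(px[1]-c["cy"])/c["fy"],-1.])
    return c["eye"],R.from_rotvec(c["orientation"]).apply(d)
def onz(c,px,z):
    e,d=ray(c,px); return e+d*(z-e[2])/d[2]
def tri(cs,ps):
    A=np.zeros((3,3));b=np.zeros(3)
    for c,p in zip(cs,ps):
        e,d=ray(c,p); d/=np.linalg.norm(d); P=np.eye(3)-np.outer(d,d); A+=P;b+=P@e
    return np.linalg.solve(A,b)
def capblobs(img,seeds,r):
    hsv=cv2.cvtColor(img,cv2.COLOR_RGB2HSV)
    red=((hsv[...,0]<8)|(hsv[...,0]>172))&(hsv[...,1]>130)
    m=((hsv[...,2]<48)|red).astype(np.uint8); out=[]
    for s in seeds:
        k=np.zeros_like(m); cv2.circle(k,s,r,1,-1)
        n,l,st,ce=cv2.connectedComponentsWithStats(m&k)
        i=1+np.argmax(st[1:,4]); pts=np.argwhere(l==i)[:,::-1].astype(np.int32)
        h=cv2.convexHull(pts); M=cv2.moments(h)
        out.append((M["m10"]/M["m00"],M["m01"]/M["m00"],M["m00"]))
    return np.array(out)
E
python3 - <<'E'
from h import *
np.set_printoptions(precision=4,suppress=True)
t=read_camera("top");s=read_camera("side")
bt=capblobs(t["pixels"],[(97,219),(130,213),(192,203),(222,198)],15)
bs=capblobs(s["pixels"],[(252,312),(252,286),(253,246),(255,229)],13)
print(bt,bs)
P=np.array([onz(t,b,.1148) for b in bt]); print("topz",P); print("tri",np.array([tri([t,s],[a[:2],b[:2]]) for a,b in zip(bt,bs)]))
yi=np.array([136,68,-68,-136])/1e3
off=.087*np.sin(np.radians(25))+.0015*np.cos(np.radians(25))
# rigid 2D fit
q=np.c_[np.full(4,off),yi]; qc,pc=q.mean(0),P[:,:2].mean(0)
H=(q-qc).T@(P[:,:2]-pc); a=np.arctan2(H[0,1]-H[1,0],H[0,0]+H[1,1])
Rm=np.array([[np.cos(a),-np.sin(a)],[np.sin(a),np.cos(a)]]); o=pc-Rm@qc
print("rack",o,a,"res",P[:,:2]-(q@Rm.T+o))
# tray
hsv=cv2.cvtColor(t["pixels"],cv2.COLOR_RGB2HSV); m=(hsv[...,2]<88).astype(np.uint8); k=np.zeros_like(m); k[150:275,308:434]=1
m=cv2.morphologyEx(m&k,cv2.MORPH_OPEN,np.ones((9,9)))
cn=max(cv2.findContours(m,0,2)[0],key=cv2.contourArea); bx=cv2.approxPolyDP(cv2.convexHull(cn),8,True)[:,0]
C=np.array([onz(t,p,.045) for p in bx]); print(bx,C,np.linalg.norm(C-np.roll(C,1,0),axis=1),C.mean(0))
g=cv2.cvtColor(t["pixels"],cv2.COLOR_RGB2GRAY)[165:235,330:400]
c=cv2.HoughCircles(cv2.medianBlur(g,3),cv2.HOUGH_GRADIENT,1,100,param1=80,param2=12,minRadius=12,maxRadius=22)
print(c); x,y,r=c[0,0]; print("tin",onz(t,(x+330,y+165),.053),"r",r/510*1.16)
for n,p in (("spray",(272,272)),): print(n,onz(t,p,.2))
E
```

```text
[[ 97.5405 218.1246 333.    ]
 [128.9098 212.9829 321.5   ]
 [191.5003 202.3505 310.5   ]
 [222.4928 197.4629 301.    ]] [[251.3763 311.3774 473.    ]
 [251.9816 285.6291 444.    ]
 [253.4291 244.1921 337.5   ]
 [254.736  230.9612 322.    ]]
topz [[0.5327 0.3776 0.1148]
 [0.5433 0.3107 0.1148]
 [0.5654 0.1761 0.1148]
 [0.5756 0.1089 0.1148]]
tri [[0.5319 0.3779 0.1134]
 [0.543  0.3107 0.1144]
 [0.5652 0.1758 0.1167]
 [0.5758 0.1094 0.1091]]
rack [0.5166 0.2373] 0.15954524557765246 res [[ 0.     -0.    ]
 [-0.0002  0.0002]
 [ 0.0004 -0.0001]
 [-0.0002 -0.0001]]
[[419 159]
 [424 260]
 [308 261]
 [308 168]] [[ 0.6766 -0.3476  0.045 ]
 [ 0.4384 -0.3471  0.045 ]
 [ 0.4391 -0.0802  0.045 ]
 [ 0.6567 -0.0845  0.045 ]] [0.2639 0.2382 0.2669 0.2177] [ 0.5527 -0.2148  0.045 ]
[[[35.5 30.5 15.8]]]
tin [ 0.5886 -0.216   0.053 ] r 0.035937253
spray [0.4101 0.003  0.2   ]
```

```bash
cat >> h.py <<'E'
RO=np.array([.5166,.2373,0]); RY=.1595; YI=[-.136,-.068,.068,.136]   # jar 0 nearest the tray
L=np.radians(25)
Rr=R.from_euler("z",RY)
U=Rr.apply([np.sin(L),0,np.cos(L)]); EX=Rr.apply([np.cos(L),0,-np.sin(L)])
def capmid(i,h=.087): return RO+Rr.apply([0,YI[i],.036])+h*U+.0015*EX
def rot(z,y,th,flip):
    """tool rotation: z along z, closing line along y, turned th clockwise seen from above"""
    y=y*(-1 if flip else 1); B=np.c_[np.cross(y,z),y,z]
    return (R.from_matrix(B)*R.from_euler("z",th))
def jpose(i,th,up=0.,flip=0,raise_=.005):
    r=rot(-U,EX,th,flip); return capmid(i)+U*(raise_-.019+up), r.as_rotvec()
TR=np.array([.5575,-.227,0]); SLOT=[TR+[-.062,-.062,0],TR+[-.062,.058,0]]
E
python3 - <<'E'
from h import *
np.set_printoptions(precision=3,suppress=True)
for i in range(4):
  for f in (0,1):
    r=[]
    for up in (0,.08,.2):
      for th in (-.5,-.35,0,.35,.5):
        q=inverse_kinematics(*jpose(i,th,up,f)); r.append("-" if q is None else "%.2f/%.2f"%(q[5],q[6]))
    print(i,f,*r)
for s in SLOT:
  for a in np.arange(-1.5,1.6,.5):
    y=np.array([np.cos(a),np.sin(a),0]); q=inverse_kinematics(s+[0,0,.08],rot(np.array([0,0,-1.]),y,0,0).as_rotvec())
    print(a,None if q is None else q)
t=read_camera("top")
print([onz(t,p,.045) for p in ((319,162),(320,263))], capmid(0))
E
```

```text
0 0 1.60/-0.09 1.59/-0.23 1.56/-0.54 1.53/-0.85 1.52/-0.99 1.79/-0.11 1.78/-0.25 1.75/-0.56 1.70/-0.85 1.68/-0.98 2.00/-0.02 2.00/-0.17 1.99/-0.51 1.98/-0.85 1.98/-1.00
0 1 1.44/-2.34 1.51/-2.37 1.74/-2.48 1.73/2.08 1.73/1.93 1.60/-2.38 1.65/-2.42 1.84/-2.54 1.83/2.15 1.83/2.00 1.89/-2.34 1.95/-2.39 - 1.96/2.33 1.96/2.18
1 0 1.54/-0.12 1.53/-0.26 1.52/-0.59 1.52/-0.94 1.52/-1.09 1.71/-0.11 1.70/-0.25 1.68/-0.58 1.67/-0.90 1.67/-1.06 2.01/-0.12 1.99/-0.25 1.96/-0.56 1.94/-0.88 1.92/-1.01
1 1 1.46/-2.42 1.47/-2.55 1.71/2.35 1.71/2.00 1.71/1.85 1.57/-2.57 1.63/-2.57 1.81/2.41 1.81/2.06 1.81/1.91 1.91/-2.43 1.97/-2.49 2.01/2.52 1.95/2.24 1.95/2.09
2 0 1.50/-0.20 1.51/-0.37 1.54/-0.76 1.58/-1.17 1.59/-1.33 1.65/-0.16 1.66/-0.33 1.70/-0.75 1.74/-1.15 1.74/-1.31 1.89/-0.07 1.91/-0.26 1.97/-0.70 2.00/-1.09 2.00/-1.25
2 1 1.59/-2.48 1.70/-2.53 1.69/2.21 1.69/1.86 1.69/1.71 1.72/-2.54 1.83/-2.57 1.80/2.27 1.80/1.92 1.80/1.77 - - 1.96/2.45 1.96/2.10 1.96/1.95
3 0 1.58/-0.36 1.60/-0.54 1.63/-0.93 1.63/-1.28 1.62/-1.42 1.78/-0.39 1.80/-0.56 1.79/-0.91 1.75/-1.21 1.74/-1.34 1.98/-0.24 2.01/-0.44 1
[... 335 characters left out ...]
.41 ]
0.0 [ 1.023  0.632 -0.714  1.849  0.534  0.862  0.045]
0.5 [ 1.077  0.662 -0.793  1.848  0.599  0.889  0.495]
1.0 [ 1.132  0.698 -0.876  1.846  0.668  0.922  0.943]
1.5 [ 1.173  0.732 -0.942  1.845  0.725  0.953  1.402]
-1.5 [ 0.767  0.522 -0.607  1.975  0.421  0.771 -1.585]
-1.0 [ 0.83   0.546 -0.69   1.973  0.484  0.791 -1.138]
-0.5 [ 0.885  0.572 -0.764  1.971  0.542  0.813 -0.686]
0.0 [ 0.938  0.601 -0.839  1.97   0.602  0.838 -0.234]
0.5 [ 0.989  0.635 -0.911  1.969  0.662  0.867  0.217]
1.0 [ 0.996  0.64  -0.922  1.968  0.671  0.872  0.71 ]
1.5 [ 1.012  0.653 -0.946  1.968  0.691  0.883  1.194]
[array([ 0.671, -0.111,  0.045]), array([ 0.434, -0.108,  0.045])] [0.576 0.109 0.114]
```

```bash
cat >> h.py <<'E'
def test(i,th0=-.35,turn=.8,step=.04,stop=.45):
    """grasp cap i, twist clockwise; True if stripped (left gripped, not released)"""
    c0=state()["clock"]
    goto(*jpose(i,th0,.07)); 
    print("guard",move_l(*jpose(i,th0,0),feed=.12,guard=8),"err",state()["ee_pos"]-jpose(i,th0)[0])
    gripper_close(25); s=state(); print("w mm",s["grip_width"]*92,"gf",s["grip_force"])
    m0=s["moment"]; log=[]; tight=False; a=0
    while a<turn-1e-6:
        a+=step; move_l(*jpose(i,th0+a),feed=.15); s=state()
        log.append((round((s["moment"]-m0)@U,2),round(np.linalg.norm(s["force"]),1)))
        if abs(log[-1][0])>stop: tight=True; break
    print(i,"turned",round(a,2),"tight",tight,"t",c0,"->",s["clock"]); print(log)
    return not tight
E
python3 - <<'E'
from h import *
np.set_printoptions(precision=4,suppress=True)
cv2.imwrite("pics/t_before.png",read_camera("top")["pixels"][:,:,::-1])
down=rot(np.array([0,0,-1.]),np.array([0,1.,0]),0,1)
goto([.45,-.25,.38],rot(np.array([0,0,-1.]),np.array([1.,0,0]),-.35,0).as_rotvec()); print(state()["clock"])
test(0)
w=read_camera("side"); cv2.imwrite("pics/s1.png",w["pixels"][:,:,::-1])
E
```

```text
1.9833
guard False err [ 0.0007 -0.0001  0.0008]
w mm 41.11588478382541 gf 25.000093281269073
0 turned 0.44 tight True t 1.9833 -> 7.9667
[(np.float64(-0.08), np.float64(1.9)), (np.float64(-0.11), np.float64(1.5)), (np.float64(-0.02), np.float64(1.7)), (np.float64(-0.06), np.float64(1.6)), (np.float64(-0.02), np.float64(2.0)), (np.float64(-0.02), np.float64(2.5)), (np.float64(0.02), np.float64(3.0)), (np.float64(-0.01), np.float64(3.7)), (np.float64(0.04), np.float64(3.4)), (np.float64(0.35), np.float64(6.4)), (np.float64(0.48), np.float64(6.5))]
```

View pics/s1.png

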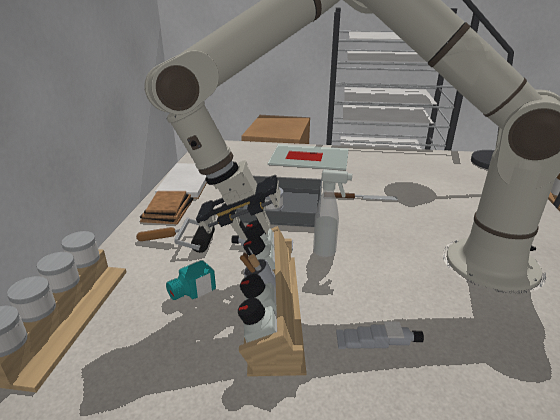

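```bash
cat >> h.py <<'E'
def release(i,th):
    ungrasp(); move_l(*jpose(i,th,.07),feed=.25)
def place(i,th,slot):
    gripper_close(45); move_l(*jpose(i,th,.16),feed=.15)
    r=rot(np.array([0,0,-1.]),np.array([1.,0,0]),th,0).as_rotvec(); p=SLOT[slot]
    try: move_l(p+[0,0,.26],r,feed=.25)
    except MotionError as e: print(e); goto(p+[0,0,.26],r)
    s=state(); print("carry w",s["grip_width"]*92,s["clock"])
    move_l(p+[0,0,.105],feed=.12)
E
python3 - <<'E'
from h import *
np.set_printoptions(precision=4,suppress=True)
release(0,.09)
if not test(1): release(1,state() and .0) if 0 else None
print(state()["clock"],state()["ee_pos"])
E
```

```text
guard False err [ 0.0006 -0.0002  0.0005]
w mm 41.27759438971209 gf 25.00002086162567
1 turned 0.8 tight False t 9.4 -> 16.3667
[(np.float64(0.03), np.float64(1.6)), (np.float64(0.03), np.float64(1.9)), (np.float64(0.0), np.float64(1.3)), (np.float64(0.08), np.float64(1.8)), (np.float64(-0.01), np.float64(1.0)), (np.float64(-0.01), np.float64(2.3)), (np.float64(0.06), np.float64(4.2)), (np.float64(0.07), np.float64(4.2)), (np.float64(0.03), np.float64(3.6)), (np.float64(0.04), np.float64(3.9)), (np.float64(0.08), np.float64(3.3)), (np.float64(0.15), np.float64(4.4)), (np.float64(0.1), np.float64(6.2)), (np.float64(0.07), np.float64(5.7)), (np.float64(0.01), np.float64(5.8)), (np.float64(0.09), np.float64(6.2)), (np.float64(0.04), np.float64(5.0)), (np.float64(0.02), np.float64(6.3)), (np.float64(0.05), np.float64(5.6)), (np.float64(0.03), np.float64(4.9))]
16.3667 [0.5593 0.1755 0.1017]
```

Jar 1 is stripped and still gripped, so I'll carry it to the tray.

Run:
```python
from h import *
np.set_printoptions(precision=4,suppress=True)
place(1,.45,0); print(state()["ee_pos"],state()["clock"])
c=read_camera("side"); t=read_camera("top")
cv2.imwrite("pics/p1.png",np.hstack([c["pixels"][100:400,150:450],t["pixels"][120:420,40:480]])[:,:,::-1])
```

```text
carry w 41.03123710483018 19.925
[ 0.4962 -0.2893  0.1058] 21.3667
```

View pics/p1.png

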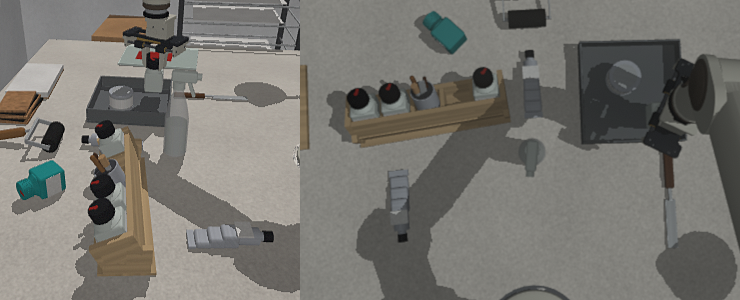

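Pocket 1 is empty. The jar hangs upright in the gripper over the near-right corner of the tray, at side crop (152,75). I'll set it down.

```bash
cat >> h.py <<'E'
def setdown(p,th):
    print("touch",move_l(p+[0,0,.073],feed=.025,guard=5),state()["ee_pos"],state()["force"])
    ungrasp(); move_l(p+[0,0,.17],feed=.2); print(state()["clock"])
E
python3 - <<'E'
from h import *
np.set_printoptions(precision=4,suppress=True)
setdown(SLOT[0],.45)
goto([.5,-.05,.33],rot(np.array([0,0,-1.]),np.array([1.,0,0]),-.35,0).as_rotvec())
c=read_camera("side"); t=read_camera("top")
cv2.imwrite("pics/p2.png",np.hstack([c["pixels"][100:400,150:450],t["pixels"][120:420,40:480]])[:,:,::-1])
st=test(2); print(state()["clock"])
E
```

```text
touch True [ 0.4952 -0.2889  0.0769] [-0.2751  0.5535  5.5289]
24.0667
guard False err [ 0.0008 -0.0001  0.0009]
w mm 41.384272709022106 gf 24.999955594539642
2 turned 0.36 tight True t 25.275 -> 30.6083
[(np.float64(0.02), np.float64(1.9)), (np.float64(0.04), np.float64(1.6)), (np.float64(0.02), np.float64(1.1)), (np.float64(0.07), np.float64(1.5)), (np.float64(0.01), np.float64(2.0)), (np.float64(0.0), np.float64(2.6)), (np.float64(0.03), np.float64(1.8)), (np.float64(0.19), np.float64(1.9)), (np.float64(0.53), np.float64(4.6))]
30.6083
```

View pics/p2.png

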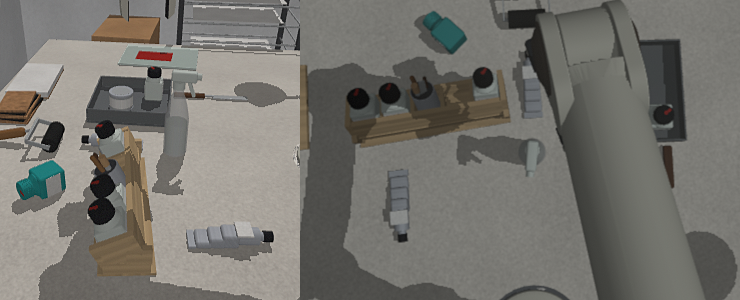

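The jar stands upright in the tray at side crop (153,85) and top crop (662,115). Jar 2 is tight, and jar 3 should be the stripped one.

Run:
```python
from h import *
np.set_printoptions(precision=4,suppress=True)
release(2,.01)
if test(3):
    place(3,.45,1); print(state()["ee_pos"],state()["clock"])
    c=read_camera("side"); t=read_camera("top")
    cv2.imwrite("pics/p3.png",np.hstack([c["pixels"][100:400,150:450],t["pixels"][120:420,40:480]])[:,:,::-1])
```

```text
guard False err [ 0.0008 -0.0002  0.0006]
w mm 42.39428585029123 gf 25.00000387430191
3 turned 0.8 tight False t 31.9917 -> 38.9417
[(np.float64(0.02), np.float64(1.6)), (np.float64(-0.06), np.float64(1.5)), (np.float64(-0.01), np.float64(1.9)), (np.float64(-0.0), np.float64(1.6)), (np.float64(0.03), np.float64(1.9)), (np.float64(-0.06), np.float64(1.7)), (np.float64(-0.0), np.float64(2.1)), (np.float64(0.01), np.float64(2.5)), (np.float64(0.0), np.float64(2.7)), (np.float64(0.01), np.float64(3.6)), (np.float64(0.06), np.float64(4.6)), (np.float64(0.05), np.float64(3.4)), (np.float64(-0.02), np.float64(3.9)), (np.float64(0.06), np.float64(6.0)), (np.float64(-0.01), np.float64(5.1)), (np.float64(0.09), np.float64(4.3)), (np.float64(0.04), np.float64(5.5)), (np.float64(0.06), np.float64(5.7)), (np.float64(0.05), np.float64(5.4)), (np.float64(0.05), np.float64(4.9))]
carry w 41.087923002228266 42.7833
[ 0.4962 -0.1691  0.1057] 44.225
```

```bash
ls pics
```

```text
p1.png
p2.png
p3.png
s1.png
side0.png
t_before.png
top0.png
```

Run:
```python
from h import *
np.set_printoptions(precision=4,suppress=True)
setdown(SLOT[1],.45)
s=state()["ee_pos"]; move_l(s+[-.02,0,.2],feed=.3)
q=state()["qpos"]; move_j([1.497,0.501,-0.427,1.55,0.221,1.138,-0.21]); print(state()["clock"])
c=read_camera("side"); t=read_camera("top"); b=cv2.imread("pics/t_before.png")
seeds=[(97,219),(130,213),(222,198)]
print(capblobs(b[:,:,::-1].copy(),seeds,15)); n=capblobs(t["pixels"],seeds,15); print(n)
def dab(img,ce):
    h=cv2.cvtColor(img,cv2.COLOR_RGB2HSV); m=((h[...,0]<8)|(h[...,0]>172))&(h[...,1]>130)
    k=np.zeros(m.shape,np.uint8); cv2.circle(k,(int(ce[0]),int(ce[1])),13,1,-1)
    p=np.argwhere(m&(k>0))[:,::-1].astype(np.float32)
    d=p.mean(0)-np.array(ce[:2]); 
    vx,vy=cv2.fitLine(p,2,0,.01,.01).ravel()[:2]; return np.degrees(np.arctan2(d[1],d[0])),np.degrees(np.arctan(vy/vx))
for s in n: print(dab(b[:,:,::-1].copy(),s),dab(t["pixels"],s))
a=np.vstack([t["pixels"][150:300,60:440]]); a=cv2.resize(a,(760,300))
d=cv2.resize(c["pixels"][140:290,190:380],(380,300)); d=np.pad(d,((0,0),(0,380),(0,0)))
cv2.imwrite("pics/end.png",np.vstack([a,d])[:,:,::-1])
```

```text
touch True [ 0.4952 -0.1687  0.077 ] [-1.6349  1.1928  5.7605]
46.9167
49.6667
[[ 97.5405 218.1246 333.    ]
 [128.9098 212.9829 321.5   ]
 [222.4928 197.4629 301.    ]]Traceback (most recent call last):
  File "<stdin>", line 8, in <module>
  File "h.py", line 21, in capblobs
    i=1+np.argmax(st[1:,4]); pts=np.argwhere(l==i)[:,::-1].astype(np.int32)
        ~~~~~~~~~^^^^^^^^^^
    return _wrapfunc(a, 'argmax', axis=axis, out=out, **kwds)
    return bound(*args, **kwds)
ValueError: attempt to get argmax of an empty sequence
```

Run:
```python
from h import *
np.set_printoptions(precision=4,suppress=True)
c=read_camera("side"); t=read_camera("top"); b=cv2.imread("pics/t_before.png")[:,:,::-1].copy()
n=capblobs(t["pixels"],[(130,213),(222,198)],15); print(n)
def dab(img,ce):
    h=cv2.cvtColor(img,cv2.COLOR_RGB2HSV); m=((h[...,0]<8)|(h[...,0]>172))&(h[...,1]>130)
    k=np.zeros(m.shape,np.uint8); cv2.circle(k,(int(ce[0]),int(ce[1])),13,1,-1)
    p=np.argwhere(m&(k>0))[:,::-1].astype(np.float32)
    vx,vy=cv2.fitLine(p,2,0,.01,.01).ravel()[:2]; return np.degrees(np.arctan2(vy,vx))%180
for s in n: print(dab(b,s),dab(t["pixels"],s))
a=cv2.resize(t["pixels"][150:300,60:440],(760,300))
d=cv2.resize(c["pixels"][140:290,190:380],(380,300)); d=np.pad(d,((0,0),(0,380),(0,0)))
cv2.imwrite("pics/end.png",np.vstack([a,d])[:,:,::-1])
```

```text
[[128.986  212.9839 321.    ]
 [222.4604 197.3603 303.    ]]
120.577866 137.14279
104.339516 127.39413
```

View pics/end.png

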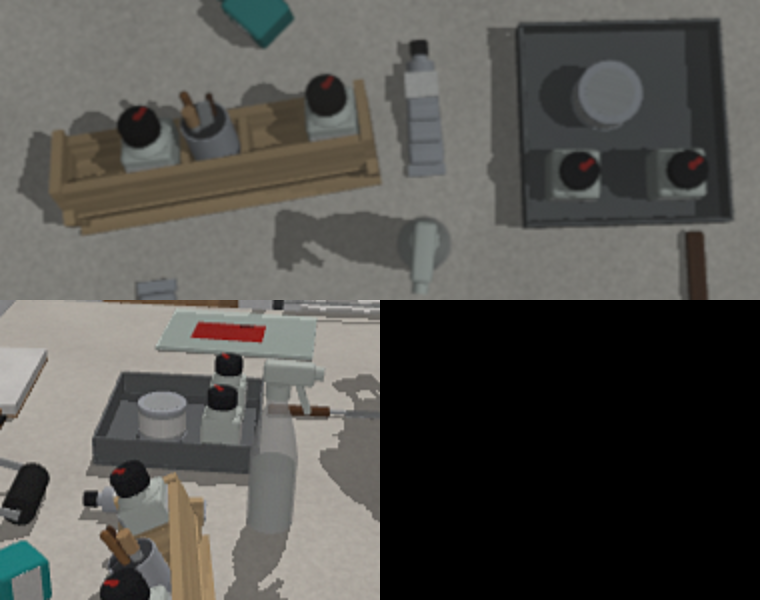

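Both stripped jars stand upright in the tray at (578,172) and (685,172). The sound jars have not moved: their caps are at (140,127) and (326,95), and their dabs turned about 17° and 23°, matching the measured twists. I'll hand in.

```bash
python3 -c "
from station import *
print(finish_job())"
```

```text
the job is handed in; nothing more can be done
None
```

I tested all four caps and handed the job in at about 50 s on the robot clock: two came up tight and stay in the rack, and the two stripped jars stand upright on the tray floor (`finish_job` returned no verdict).

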